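Fetch the spice tray with the pull-hook and build the tin tower

TASK

The tray of steel spice tins is too far back to take by hand: lift the pull-hook off its rest, drop its pin into the tray's loop handle and drag the tray towards you until the loop is past the brass strip (do not touch the tray itself with the gripper before then), then lay the hook back in its rest. Then stack all the tins from the tray in the four-post stand, one squarely on another, the tallest at the bottom and the shortest uppermost, and put the knobbed lid on top. Leave the tray past the strip, and leave the glasses, salt pot, sieve, bowl and jar where they stand.

Things in the scene. Friction and masses are not known exactly. Their poses are not given: they have to be found in the camera images.
- hook_grip (a point): pull-hook: wooden bar 200 long, 14 wide, 22 high, with steel end bands. This point is the centre of the bar (and nearly its balance point), 11 above its underside. Its x axis runs along the bar to the end with the pin, z up. It lies in the channel of its rest.
- hook_pin (a point): lower tip of the pull-hook's round steel pin, 10 in diameter, which hangs 42 straight down from the bar's underside, 93 along the bar's +x from the bar's centre (so the tip is 53 below the bar's centre)
- rest_top (a point): wooden rest of the pull-hook, fixed: block 100 long (x), 50 wide, 57 high with a channel along its x, 24 wide and 7 deep. This point is the middle of the channel floor, 50 above the counter; the bar's underside lies on it, and the pin hangs clear of the block's end
- strip: thin brass strip let flat into the counter, 12 wide, 300 long along its y; its x axis points away from the robot; origin at its centre
- tray: square aluminium tray 150 x 150, floor 3 thick, rim 9 high, loose on the counter, about 0.5 kg. Origin under its centre; it starts far back. Its loop handle is on its -x side, which faces the robot
- tray_loop (a point): middle of the front bar of the tray's loop handle: steel bar 8 in diameter, 64 long along the tray's y, its middle 20 above the counter, 112 from the tray's centre on its -x side. Between this bar and the tray's edge there is an opening 33 deep and 56 wide, right down to the counter, for the pin
- stand_floor (a point): fixed four-post stand: wooden disc 96 across, 12 high. This point is the middle of the disc's top, where the lowest tin sits. Four brass posts of 8 diameter rise 36 above the disc, at +-23.4 in x and +-23.4 in y of this frame, leaving 3 of play round a tin; fingers fit between posts along the frame's x or y
- lid_knob (a point): steel lid, disc 56 across and 8 thick, with a wooden knob 20 across and 20 high on top. This point is the middle of the knob, 18 above the lid's underside; z up
- tin48_mid (a point): plain round closed steel tin, 52 across, 48 high, flat top and bottom, about 0.1 kg; this point is its centre, 24 above its underside; z up. May be absent. It starts standing on the tray
- tin40_mid (a point): plain round closed steel tin, 52 across, 40 high, flat top and bottom, about 0.1 kg; this point is its centre, 20 above its underside; z up. May be absent. It starts standing on the tray
- tin32_mid (a point): plain round closed steel tin, 52 across, 32 high, flat top and bottom, about 0.1 kg; this point is its centre, 16 above its underside; z up. May be absent. It starts standing on the tray
- tin24_mid (a point): plain round closed steel tin, 52 across, 24 high, flat top and bottom, about 0.1 kg; this point is its centre, 12 above its underside; z up. May be absent. It starts standing on the tray
- glass_a_mid (a point): steel drinking glass, 95 tall, 66 across the mouth; bystander, this point is half-way up
- glass_b_mid (a point): steel drinking glass, 95 tall, 66 across the mouth; bystander, this point is half-way up
- salt_pot_mid (a point): white ceramic salt pot with cork stopper, 86 tall, 80 across; bystander, this point is half-way up
- sieve_mid (a point): orange plastic sieve, 136 across, 35 high, with a 120 handle; bystander, this point is half-way up
- katori: steel bowl, 90 across, 35 high; origin under its centre; bystander
- pickle_jar: amber glass jar with white cap, 72 across, 100 high; origin under its centre; bystander
Things that resemble listed ones, but are neither listed nor needed, are in the scene too. Leave any turquoise look-alike of the part that bears hook_grip alone. Of the things shaped like the part that bears stand_floor, the wooden one is meant.

How it is judged:
On the way, in this order (a step that is already met when the one before it is completed fails the run):
1. the tray's loop has been drawn past the brass strip (x of tray_loop in the frame of strip below 0 m), for 0.2 s.
2. the pull-hook lies in its rest again (distance between hook_grip and rest_top below 0.025 m and angle between the x axis of hook_grip and the x axis of rest_top, either way round below 0.15 rad and z of hook_grip in the frame of rest_top below 0.016 m and angle between hook_grip's own z axis and vertical below 0.1 rad), for 0.2 s.
3. the 48 mm tin, if present, stands squarely in the stand, on top of the taller ones (horizontal distance between tin48_mid and stand_floor below 0.008 m and angle between tin48_mid's own z axis and vertical below 0.08 rad and contact force between the fingers and tin48 below 0.1 N), for 0.3 s.
4. the 40 mm tin, if present, stands squarely in the stand, on top of the taller ones (horizontal distance between tin40_mid and stand_floor below 0.008 m and angle between tin40_mid's own z axis and vertical below 0.08 rad and z of tin40_mid in the frame of tin48_mid above 0.04 m and contact force between the fingers and tin40 below 0.1 N), for 0.3 s.
5. the 32 mm tin, if present, stands squarely in the stand, on top of the taller ones (horizontal distance between tin32_mid and stand_floor below 0.008 m and angle between tin32_mid's own z axis and vertical below 0.08 rad and z of tin32_mid in the frame of tin48_mid above 0.036 m and z of tin32_mid in the frame of tin40_mid above 0.032 m and contact force between the fingers and tin32 below 0.1 N), for 0.3 s.
6. the 24 mm tin, if present, stands squarely in the stand, on top of the taller ones (horizontal distance between tin24_mid and stand_floor below 0.008 m and angle between tin24_mid's own z axis and vertical below 0.08 rad and z of tin24_mid in the frame of tin48_mid above 0.032 m and z of tin24_mid in the frame of tin40_mid above 0.028 m and z of tin24_mid in the frame of tin32_mid above 0.024 m and contact force between the fingers and tin24 below 0.1 N), for 0.3 s.
7. the lid lies squarely on the top tin (horizontal distance between lid_knob and stand_floor below 0.008 m and angle between lid_knob's own z axis and vertical below 0.08 rad and z of lid_knob in the frame of tin48_mid above 0.038 m and z of lid_knob in the frame of tin40_mid above 0.034 m and z of lid_knob in the frame of tin32_mid above 0.03 m and z of lid_knob in the frame of tin24_mid above 0.026 m), for 0.2 s.
At the end, for the whole second after the job is handed in: Tray loop on the robot's side of the strip; hook in its rest channel (25 mm, 0.15 rad); all tins present upright (0.08 rad) and within 8 mm of the stand's axis, taller below shorter; lid level on top within 8 mm; all at rest (all of step 2 and all of step 7 and x of tray_loop in the frame of strip below 0 m and horizontal distance between each of tin48_mid, tin40_mid, tin32_mid, tin24_mid and stand_floor below 0.008 m and angle between each of tin48_mid, tin40_mid, tin32_mid, tin24_mid's own z axis and vertical below 0.08 rad and linear speed of each of tin48, tin40, tin32, tin24, lid, hook below 0.02 m/s and z of tin40_mid in the frame of tin48_mid above 0.04 m and z of tin32_mid in the frame of tin48_mid above 0.036 m and z of tin32_mid in the frame of tin40_mid above 0.032 m and z of tin24_mid in the frame of tin48_mid above 0.032 m and z of tin24_mid in the frame of tin40_mid above 0.028 m and z of tin24_mid in the frame of tin32_mid above 0.024 m); the robot touches nothing.
It fails at once if the hand or arm touches the tray while its loop is still beyond the strip (x of tray_loop in the frame of strip above 0.003 m and contact force between any of the fingers, the arm and tray above 0.5 N).
It fails at once if a glass, the salt pot, sieve, bowl or jar is shifted by more than 40 mm or knocked over (distance of any of glass_a_mid, glass_b_mid, salt_pot_mid, sieve_mid, katori, pickle_jar from where it was at the start of the episode above 0.04 m or angle between any of glass_a_mid, glass_b_mid, salt_pot_mid, sieve_mid, katori, pickle_jar's own z axis and vertical above 0.5 rad).
Of tin48, tin40, tin32, tin24 only 2 to 4 are there at a start; the rules pass over those that are not, and their reading is None.
At some moment in a run one of tray may be knocked a few centimetres aside while the robot is not near it.
It also fails if it takes over 210 s, if anything falls off the work surface, if the arm or the gripper's body presses on something with over 40 N, if the wrist force passes 120 N, or if a joint passes its speed limit or range.

ROBOT

A 6-joint arm with a two-finger parallel gripper is mounted at the origin on the work surface. World frame = base frame: x ahead of the robot, y to its left, z up, the work surface at z = 0. Lengths are in m, angles in rad, forces in N, time in s.
With the tool pointing down it reaches from about 0.4 to 0.925 m from the base axis. Payload 3.4 kg.
Tool frame: the origin (TCP) lies on the mounting face of the last link; the fingertips stand 173 mm ahead of it and the grasp point (between the pads) lies 155 mm ahead of it; z points along the fingers, y is the direction in which the jaws open and shut (so a half turn about z gives the same grasp; the last joint's range is limited). The gripper opens to 85 mm and grips with 20 to 120 N. Pads are 22 mm wide; open, the fingers measure 114 mm over their backs; the gripper's body (76 mm by 85 mm) begins 54 mm behind the grasp point. The pads swing forward as they close: fully open they stand 13 mm farther back than shut.
Start: joints at [-1.306, 0.307, 1.506, -0, 1.328, -0.073], TCP at [0.191, -0.543, 0.405] pointing down, gripper open.
Joint ranges: [-3.12, 3.12], [-1.05, 2.28], [0.14, 2.33], [-1.42, 4.57], [0.1, 2.73], [-2.68, 2.68]. Speed limits (rad/s): [2.57, 2.57, 3.14, 3.14, 3.14, 3.14].

INTERFACE

Orientations are given as a 3x3 rotation matrix whose columns are the frame's x, y, z axes.
In Python, from station import env, let_go, close, kin, optics gives the robot as it stands. Calls block until the motion is done:
- env.reach(position, orientation): joint-space move of the TCP to a pose.
- env.move_straight(position, rot=None, rate=0.15, threshold=None): straight line of the TCP; rot=None keeps the orientation; rate is the mean speed in m/s. With threshold (N) it stops when the force on the tool has changed by that much, and returns True; else False.
- env.move_joints(angles): joint-space move.
- let_go() and close(): open the fingers fully, or close them until they stop; the grip force is fixed at half the most.
- env.hold(seconds).
- kin.ik(position, orientation): joint angles nearest the present ones, or None.
- optics.camera(name): name is "side" or "top"; returns a dict with "frame" (480x640x3 uint8, red, green, blue), "fx", "fy", "cx", "cy" (pixels), "dist_coeffs" ([k1, k2, p1, p2, k3] as OpenCV has them; the pictures are not rectified), "camera_from_world" (4x4, takes a point from world to camera coordinates). Camera axes: x right, y down, z forward; pixel columns grow to the right and rows downward; lengths in m; the calibration is good to about 2 mm. A picture is of the moment at which its call begins. There is no depth.
A pose or a line that the arm cannot do raises env.Unreachable and nothing moves.
- env.close_job(): hands the job in, once; it reports no verdict.
Readings, each from a call of its own:
- env.read_t(): time.
- env.read_qpos(): joint angles.
- env.read_joint_vel(): joint speeds.
- env.read_joint_torque(): joint torques, N m.
- env.read_tool_pos(): TCP position.
- env.read_orientation(): TCP orientation.
- env.read_contact_force(): force on the tool from outside, world axes, zero at the start.
- env.read_wrist_torque(): the same for the moment, N m.
- env.read_gripper_width(): opening from 0.0 (shut) to 1.0 (fully open).
Only numpy, scipy, OpenCV 4.12 (cv2) and the standard library are available. Lean on these libraries where they do the work, as an engineer would, in place of code of your own. Each camera call takes 0.05 s, during which the arm holds its last target. There are 200 camera calls.

## Working session

There is one attempt and no reset: what is moved stays moved. The work goes in short steps, each a Python script; the robot and the scene stay as the last script left them, time stands still between calls to the robot, and variables do not carry over. Pictures are saved under pics/ and viewed, about 12 in all and at most 16, crops included, and the job is handed in when it is done.

```bash
ls; mkdir -p pics
cat > h.py <<'E'
import numpy as np, cv2
from station import env, let_go, close, kin, optics
def shot(n,f):
    c=optics.camera(n); cv2.imwrite(f,c["frame"][:,:,::-1]); return c
def K(c): return np.array([[c["fx"],0,c["cx"]],[0,c["fy"],c["cy"]],[0,0,1.]])
def ray(c,u,v):
    p=cv2.undistortPoints(np.array([[[u,v]]],float),K(c),np.array(c["dist_coeffs"],float))[0,0]
    T=np.array(c["camera_from_world"]); R=T[:3,:3]
    return -R.T@T[:3,3], R.T@np.array([p[0],p[1],1])
def onplane(c,u,v,z):
    o,d=ray(c,u,v); return o+d*(z-o[2])/d[2]
def proj(c,P):
    T=np.array(c["camera_from_world"])
    return cv2.projectPoints(np.array(P,float).reshape(-1,1,3),cv2.Rodrigues(T[:3,:3])[0],T[:3,3],K(c),np.array(c["dist_coeffs"],float))[0].reshape(-1,2)
def down(a):  # jaw axis (tool y) at angle a in world xy; tool z down
    y=np.array([np.cos(a),np.sin(a),0]); z=np.array([0,0,-1.]); return np.column_stack([np.cross(y,z),y,z])
E
python3 - <<'E'
from h import *
for n in("top","side"):
    c=shot(n,f"pics/{n}0.png"); T=np.array(c["camera_from_world"]); print(n,c["fx"],-T[:3,:3].T@T[:3,3],T[2,:3])
print(env.read_t(),env.read_orientation())
E
```

```text
pics
top 567.1909540475937 [ 0.28153119 -0.00794945  1.49602733] [ 0.17763203 -0.00809218 -0.98406371]
side 521.1214217117351 [0.07121526 0.66077018 0.89893225] [ 0.41600873 -0.57201647 -0.70691859]
0.1 [[ 9.43495809e-01  3.31384104e-01 -4.84172673e-04]
 [ 3.31384431e-01 -9.43494137e-01  1.78118952e-03]
 [ 1.33443814e-04 -1.84099213e-03 -9.99998296e-01]]
```

View pics/top0.png

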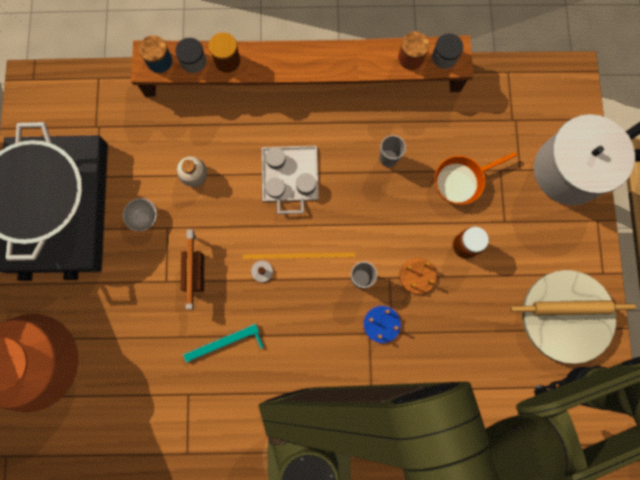

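View pics/side0.png

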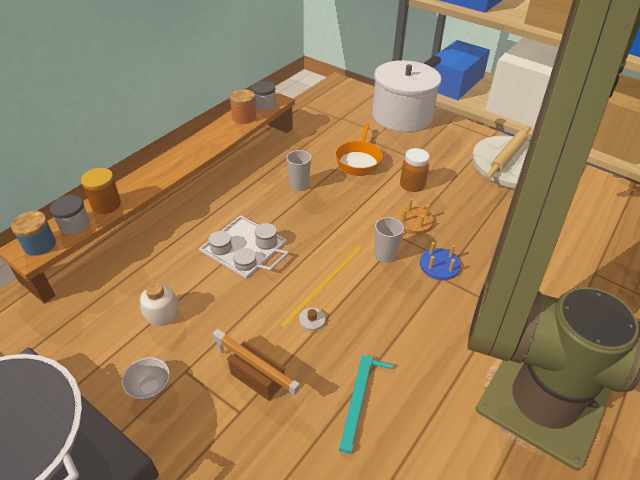

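The top view shows the tray with three tins at about (290,175) and the strip at row 256. The lid is at (262,271) and the wooden-bar hook on its rest at (191,270). Stand candidates are a wooden one at (419,277) and a blue one at (383,325); the wooden one is meant. Hook candidates are the wooden one at (191,270) and the turquoise one at (223,343); the wooden one in the rest is meant. Next I'll enlarge both in one composite.

Run:
```python
from h import *
t=cv2.imread("pics/top0.png"); s=cv2.imread("pics/side0.png")
def cr(im,x,y,w,h): return cv2.resize(im[y:y+h,x:x+w],(400,300),interpolation=cv2.INTER_CUBIC)
a=np.hstack([cr(t,155,222,120,90),cr(t,245,140,100,75)])
b=np.hstack([cr(s,200,320,120,90),cr(s,380,190,100,75)])
cv2.imwrite("pics/comp.png",np.vstack([a,b]))
b=np.hstack([cr(t,380,245,80,60),cr(s,195,205,100,75)])
cv2.imwrite("pics/comp2.png",b)
```

```text
(no output)
```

View pics/comp.png

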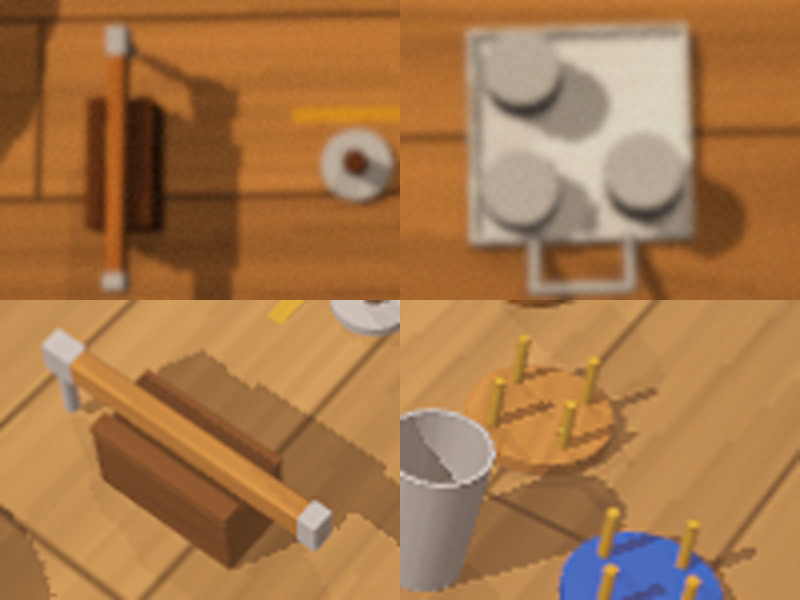

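View pics/comp2.png

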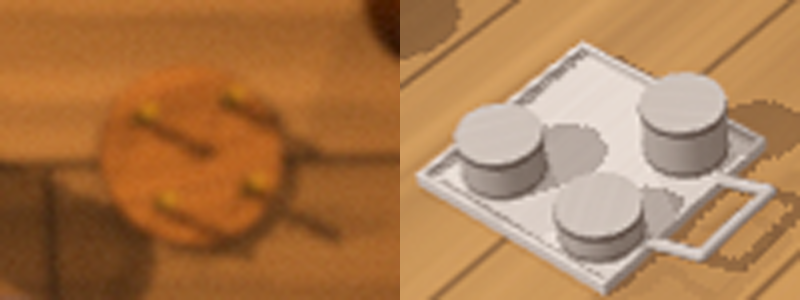

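The wooden hook has its pin at the far (+x) end, top pixel (190,234), and its near band is at (189,306). The tray loop bar is at (290,212). Of the three tins the right-front one is tallest, the rear-left medium and the front-left shortest. The wooden stand's four posts are clear at (409,267), (427,264), (432,281) and (413,285).

Run:
```python
from h import *
cs={n:optics.camera(n) for n in("top","side")}; c=cs["top"]; s=cs["side"]
np.set_printoptions(precision=4,suppress=True)
def tri(a,b):
    o1,d1=ray(c,*a);o2,d2=ray(s,*b); A=np.column_stack([d1,-d2]); k=np.linalg.lstsq(A,o2-o1,rcond=None)[0]
    p,q=o1+k[0]*d1,o2+k[1]*d2; return (p+q)/2,np.linalg.norm(p-q)
for n,a,b in(("A",(275.5,157.5),(220,238.3)),("B",(275.3,186.5),(244.5,256.3)),("C",(306.3,182.5),(265.8,230.5)),("loop",(290.3,211.8),(278.5,261.3)),("far band",(189.8,234),(219,336.5)),("near band",(189.2,306.3),(294,384))): print(n,*tri(a,b))
f=onplane(c,189.8,234,.072);g=onplane(c,189.2,306.3,.072); print("hook",f,g,(f+g)/2,np.linalg.norm(f-g),np.degrees(np.arctan2(*(f-g)[1::-1])))
print("loop",onplane(c,290.3,211.8,.024), "corners",[onplane(c,*p,.009) for p in((263.,148),(318,147),(318.5,200.5),(263,201))])
P=np.array([onplane(c,*p,.048) for p in((409.2,266.6),(427.2,264),(431.6,281.4),(413,285))]);print("posts",P,P.mean(0),[np.linalg.norm(P[i]-P[i-1]) for i in range(4)])
d=P[1]-P[0];e=P[2]-P[3];d=d+e;print("stand yaw",np.degrees(np.arctan2(d[1],d[0]))+90)
print("lid",onplane(c,261.2,270.3,.028))
for n,x in cs.items():
    h=cv2.cvtColor(x["frame"],cv2.COLOR_RGB2HSV); roi=dict(top=(235,360,245,268),side=(275,370,240,330))[n]
    m=np.zeros(h.shape[:2],np.uint8);m[roi[2]:roi[3],roi[0]:roi[1]]=cv2.inRange(h,(18,170,150),(30,255,255))[roi[2]:roi[3],roi[0]:roi[1]]
    cc=max(cv2.findContours(m,0,2)[0],key=cv2.contourArea);r=cv2.minAreaRect(cc);print(n,r); q=cv2.boxPoints(r);print(np.array([onplane(x,*p,0) for p in q]))
for nm,uv in dict(glassb=(364,287),glassa=(391,163),jar=(470,250)).items(): print(nm,onplane(c,*uv,0))
```

```text
A [0.779  0.0768 0.0325] 0.00072603882708299
B [0.7007 0.0783 0.0215] 0.0018194869152186584
C [ 0.7054 -0.0052  0.0391] 0.0014328043458557132
loop [0.631  0.0389 0.0164] 0.002510491542180592
far band [0.5659 0.2965 0.0626] 0.0034792986870839
near band [0.3809 0.2933 0.0725] 0.0005953051814787433
hook [0.5656 0.2955 0.072 ] [0.3812 0.2936 0.072 ] [0.4734 0.2945 0.072 ] 0.18433491942170768 0.5942649715203842
loop [0.6304 0.0392 0.024 ] corners [array([0.8153, 0.1125, 0.009 ]), array([ 0.8154, -0.0387,  0.009 ]), array([ 0.6638, -0.0368,  0.009 ]), array([0.6652, 0.113 , 0.009 ])]
posts [[ 0.4741 -0.2662  0.048 ]
 [ 0.48   -0.3131  0.048 ]
 [ 0.4347 -0.322   0.048 ]
 [ 0.4264 -0.2736  0.048 ]] [ 0.4538 -0.2937  0.048 ] [np.float64(0.04830113318473703), np.float64(0.04727287287838302), np.float64(0.046135430623972754), np.float64(0.04905417812695032)]
stand yaw 8.46376156226681
lid [0.4744 0.1168 0.028 ]
top ((298.99554443359375, 255.1806182861328), (3.2496864795684814, 110.03105926513672), 89.20427703857422)
[[ 0.5219  0.1651  0.    ]
 [ 0.5205 -0.1288  0.    ]
 [ 0.5117 -0.1286  0.    ]
 [ 0.5131  0.1649  0.    ]]
side ((320.5313415527344, 286.03955078125), (4.617914199829102, 111.01766967773438), 44.49297332763672)
[[ 0.5207  0.1664  0.    ]
 [ 0.5214 -0.134   0.    ]
 [ 0.5088 -0.1295  0.    ]
 [ 0.5098  0.1687  0.    ]]
glassb [ 0.4284 -0.1523  0.    ]
glassa [ 0.7689 -0.2389  0.    ]
jar [ 0.5222 -0.4405  0.    ]
```

Tray tops and spacings fit tins 40 (C), 32 (A) and 24 (B), with 48 absent. Triangulated heights run about 4 mm low, and the loop shows the same bias. The hook, loop and strip sizes all check out. Next, grasp the hook.

Run:
```python
from h import *
R=down(-np.pi/2+np.radians(.6)); x,y=.4734,.2945
env.reach([x,y,.40],R); let_go()
env.move_straight([x,y,.28],R,.15)
print(env.move_straight([x,y,.2325],R,.05,threshold=6), env.read_tool_pos())
close(); print("w",env.read_gripper_width(), env.read_contact_force())
env.move_straight([x,y,.33],R,.1)
print(env.read_t(),env.read_contact_force(),env.read_wrist_torque(),env.read_gripper_width())
t=shot("top","pics/t1.png")["frame"];s=shot("side","pics/s1.png")["frame"]
cv2.imwrite("pics/c1.png",np.hstack([cv2.resize(a,(400,300),interpolation=cv2.INTER_CUBIC)[:,:,::-1] for a in(t[130:310,120:360],s[205:415,130:410])]))
```

```text
False [0.47358014 0.29458924 0.23275452]
w 0.14235410487690836 [-0.4845559  -0.73495386  2.81084859]
7.3417 [-1.03929784  0.13073003 -1.06708431] [ 0.04317542  0.00106853 -0.00292826] 0.1482451026239428
```

View pics/c1.png

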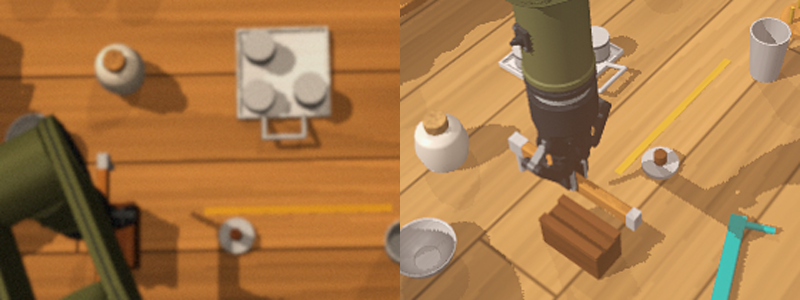

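The hook is held level and lifted and the tray looks unmoved. Next, place the pin in the loop and drag.

Run:
```python
from h import *
a=cv2.imread("pics/top0.png")[140:220,250:330].astype(int);b=cv2.imread("pics/t1.png")[140:220,250:330].astype(int);print("diff",abs(a-b).mean())
R=down(-np.pi/2); x,y=.559,.0385
env.move_straight([.45,.20,.33],R,.15); env.move_straight([x,y,.33],R,.15)
print(env.move_straight([x,y,.2325],R,.06,threshold=8), env.read_tool_pos(),env.read_contact_force())
t=shot("top","pics/t2.png")["frame"];s=shot("side","pics/s2.png")["frame"]
cv2.imwrite("pics/c2.png",np.hstack([cv2.resize(a,(400,300),interpolation=cv2.INTER_CUBIC)[:,:,::-1] for a in(t[130:250,210:370],s[205:295,190:310])]))
```

```text
diff 7.173125
False [0.55916163 0.0385015  0.23289731] [-0.64827155  0.03400945 -1.13792366]
```

View pics/c2.png

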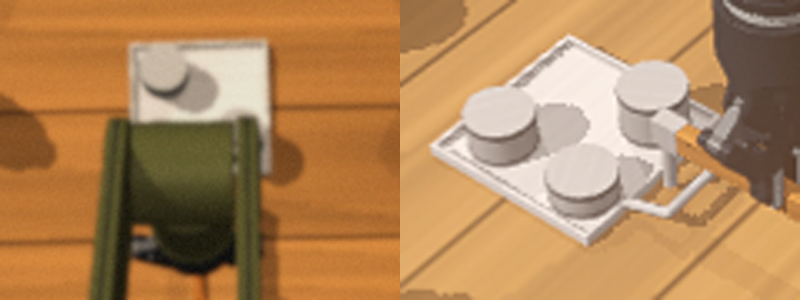

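The pin is inside the loop opening, between the front bar and the tray edge, so I'll drag.

Run:
```python
from h import *
R=down(-np.pi/2); y=.0385
print(kin.ik([.408,y,.2325],R))
env.move_straight([.48,y,.2325],R,.06); print(env.read_contact_force())
env.move_straight([.408,y,.2325],R,.06); print(env.read_contact_force(),env.read_tool_pos())
env.hold(.4)
env.move_straight([.417,y,.2325],R,.03)
env.move_straight([.417,y,.33],R,.08); print(env.read_contact_force())
env.move_straight([.45,.20,.33],R,.15)
R=down(-np.pi/2+np.radians(.6)); x,y=.4734,.2945
env.move_straight([x,y,.33],R,.15)
t=shot("top","pics/t3.png")["frame"];s=shot("side","pics/s3.png")["frame"]
cv2.imwrite("pics/c3.png",np.hstack([cv2.resize(a,(400,300),interpolation=cv2.INTER_CUBIC)[:,:,::-1] for a in(t[130:310,160:400],s[205:415,180:460])]))
```

```text
[-9.07263552e-03  3.13346818e-01  2.06691593e+00 -4.44089210e-16
  7.61329910e-01  1.56172369e+00]
[ 1.97153448 -0.19898711  0.50311069]
[ 0.82271267 -0.39177467 -0.14432229] [0.40784126 0.03849933 0.23239678]
[-0.10551825 -0.66160172 -0.67432367]
```

View pics/c3.png

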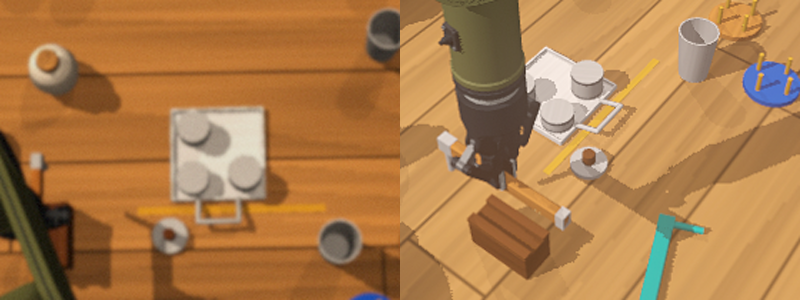

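The tray is drawn with its loop (about pixel 291,261) beyond the strip row of 256, and the hook is still level and in line over the rest. I'll measure the loop and then lower the hook.

Run:
```python
from h import *
c=optics.camera("top")
print("loop",onplane(c,290.8,260.8,.022))
f=onplane(c,182.2,226,.169+.0); print("far band",f)
R=down(-np.pi/2+np.radians(.6)); x,y=.4734,.2945
env.move_straight([x,y,.25],R,.1)
print(env.move_straight([x,y,.2330],R,.03,threshold=8),env.read_tool_pos(),env.read_contact_force())
let_go(); env.move_straight([x,y,.36],R,.12)
env.reach([.42,.0,.42],R)
t=shot("top","pics/t4.png")["frame"];s=shot("side","pics/s4.png")["frame"]
cv2.imwrite("pics/c4.png",np.hstack([cv2.resize(a,(400,300),interpolation=cv2.INTER_CUBIC)[:,:,::-1] for a in(t[195:315,155:315],s[320:410,200:320])]))
print(env.read_t())
```

```text
loop [0.49884621 0.03959157 0.022     ]
far band [0.56604971 0.29338841 0.169     ]
True [0.47312006 0.29436441 0.23281242] [-0.75890397 -0.32208095  4.34699247]
23.5167
```

View pics/c4.png

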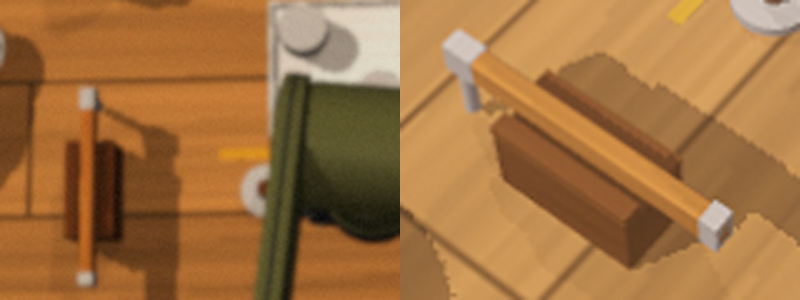

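The hook lies in its channel again and the loop is at x≈0.499, past the strip at 0.516. I'll clear the arm away and locate the tins, lid and stand.

```bash
cat >> h.py <<'E'
START=[-1.306,.307,1.506,0,1.328,-.073]
def circles(c,x0,y0,x1,y1,r,n,k=6,p2=12):
    g=cv2.resize(cv2.cvtColor(c["frame"],cv2.COLOR_RGB2GRAY)[y0:y1,x0:x1],None,fx=k,fy=k,interpolation=cv2.INTER_CUBIC)
    q=cv2.HoughCircles(cv2.GaussianBlur(g,(0,0),3),cv2.HOUGH_GRADIENT,1,k*r*1.6,param1=60,param2=p2,minRadius=int(k*r*.85),maxRadius=int(k*r*1.15))
    return [] if q is None else [(x0+(a+.5)/k-.5,y0+(b+.5)/k-.5,rr/k) for a,b,rr in q[0][:n]]
E
python3 - <<'E'
from h import *
np.set_printoptions(precision=4,suppress=True)
env.move_joints(START)
c=shot("top","pics/t5.png"); s=shot("side","pics/s5.png")
o=c["frame"][190:310,240:400].copy(); o=cv2.resize(o,(800,600),interpolation=cv2.INTER_CUBIC)
for (u,v,r) in circles(c,255,190,325,255,9.9,3)+circles(c,245,255,282,288,11,1):
    print(u,v,r,onplane(c,u,v,.035)); 
    cv2.circle(o,(int((u-240+.5)*5),int((v-190+.5)*5)),int(r*5),(255,0,0),1)
cv2.imwrite("pics/c5.png",o[:,:,::-1])
a,b=ray(c,420.25,274.25),ray(s,416.6,207.75); k=np.linalg.lstsq(np.column_stack([a[1],-b[1]]),b[0]-a[0],rcond=None)[0]
print("stand",a[0]+k[0]*a[1],b[0]+k[1]*b[1],onplane(s,416.6,207.75,.048))
E
```

```text
275.0 204.16667 10.400001 [0.6493 0.0791 0.035 ]
stand [ 0.4539 -0.294   0.0464] [ 0.4535 -0.2942  0.0464] [ 0.4528 -0.2924  0.048 ]
```

View pics/c5.png

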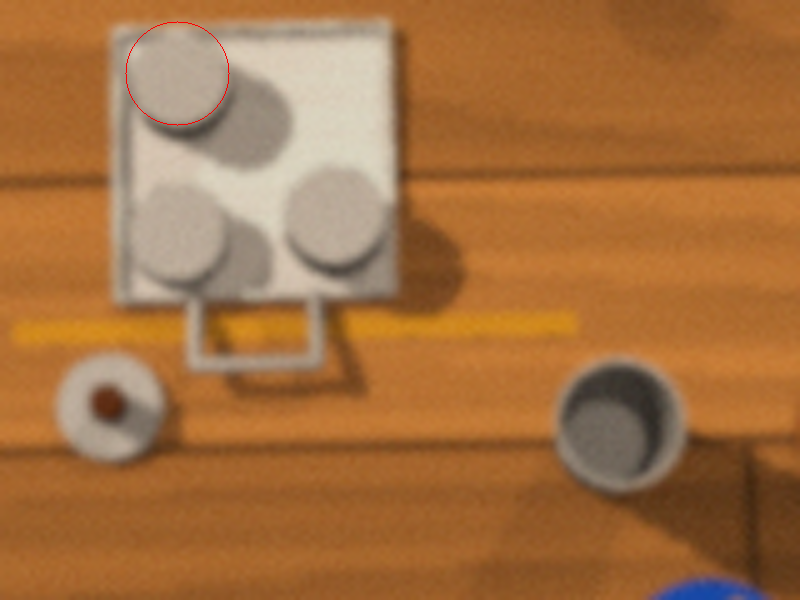

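The enlarged top view shows tin tops A (275.6,204.8), B (275.4,236.4) and C (306.6,233.0), with the lid knob at (261.0,270.4). C, the tallest (40 mm), goes first.

```bash
cat >> h.py <<'E'
STAND=np.array([.4545,-.2932]); SY=np.radians(8.5)
def best(p,a):   # choose of the two equal jaw headings the one with the last joint nearer zero
    rs=[(abs(q[5]),b) for b in (a,a+np.pi) if (q:=kin.ik(p,down(b))) is not None]; return down(min(rs)[1])
def pick(xy,ztcp,a,hi=.36):
    P=lambda z:[xy[0],xy[1],z]
    R=best(P(ztcp),a); env.reach(P(hi),R); let_go()
    env.move_straight(P(ztcp+.06),R,.15); print("touch",env.move_straight(P(ztcp),R,.05,threshold=8))
    close(); print("w",env.read_gripper_width(),env.read_tool_pos()); env.move_straight(P(hi),R,.12); print("w",env.read_gripper_width(),env.read_contact_force())
def place(z,a,hi=.36,rel=True):
    xy=STAND; P=lambda z:[xy[0],xy[1],z]
    R=best(P(z),a); env.reach(P(hi),R)
    env.move_straight(P(z+.045),R,.1)
    print("touch",env.move_straight(P(z-.001),R,.03,threshold=6),env.read_tool_pos(),"want",z,env.read_contact_force())
    if rel: let_go(); env.hold(.2); env.move_straight(P(hi),R,.12)
E
python3 - <<'E'
from h import *
c=optics.camera("top")
p=onplane(c,306.6,233.,.043); print(p, onplane(c,290.8,262.6,.022))
pick(p[:2],.194,np.radians(30))
place(.194+.009,SY,rel=False)
t=shot("top","pics/t6.png")["frame"];s=shot("side","pics/s6.png")["frame"]
cv2.imwrite("pics/c6.png",np.hstack([cv2.resize(a,(400,300),interpolation=cv2.INTER_CUBIC)[:,:,::-1] for a in(t[190:310,240:400],s[170:245,370:470])]))
print(env.read_t())
E
```

```text
[ 0.56828608 -0.00324588  0.043     ] [0.49407592 0.03965188 0.022     ]
touch False
w 0.5833320515145933 [ 0.56848381 -0.00327183  0.19471804]
w 0.5892958722159535 [ 0.52949435  0.01921888 -0.36558844]
touch True [ 0.45447669 -0.29320004  0.20373756] want 0.203 [-0.37001668  0.35026697  4.80238022]
36.425
```

View pics/c6.png

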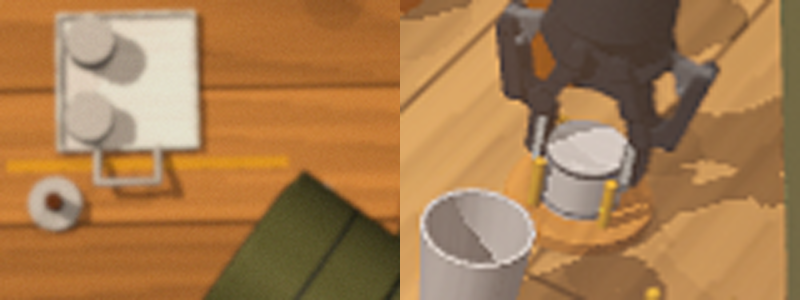

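The tin is seated among the posts at the expected height. I'll release it and fetch the 32 mm tin.

Run:
```python
from h import *
let_go(); env.hold(.2); env.move_straight([*STAND,.36],None,.12)
c=shot("top","pics/t6b.png")
a=cv2.imread("pics/t5.png")[190:262,250:325].astype(int);b=cv2.imread("pics/t6b.png")[190:262,250:325].astype(int);print("diff",abs(a-b).mean())
p=onplane(c,275.6,204.8,.035); print(p)
pick(p[:2],.1885,np.pi/2)
t=shot("top","pics/t7.png")["frame"];s=shot("side","pics/s7.png")["frame"]
cv2.imwrite("pics/c7.png",np.hstack([cv2.resize(a,(400,300),interpolation=cv2.INTER_CUBIC)[:,:,::-1] for a in(t[245:305,380:460],s[170:245,370:470])]))
cv2.imwrite("pics/c7b.png",np.hstack([cv2.resize(a,(400,300),interpolation=cv2.INTER_CUBIC)[:,:,::-1] for a in(t[190:310,240:400],s[180:300,220:380])]))
```

```text
diff 15.382098765432099
[0.64751735 0.07754632 0.035     ]
touch False
w 0.5794364789681261 [0.64784406 0.07761044 0.18927072]
w 0.5838636277354019 [-1.11684097  0.66923041 -2.32967135]
```

View pics/c7.png

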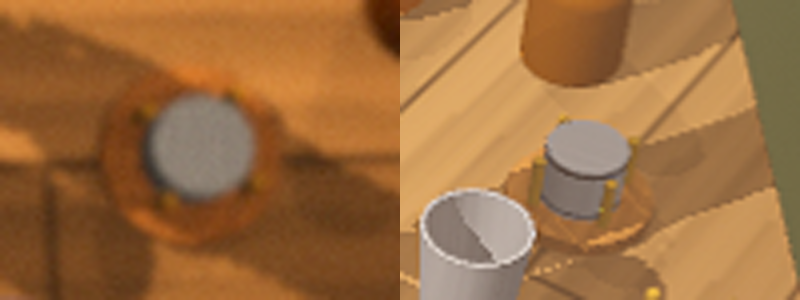

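The 40 mm tin stands upright between the posts, top centre at about pixel (420.2,273.8). I'll use it to check the stand position, then place the 32 mm tin.

Run:
```python
from h import *
c=optics.camera("top"); print("tin40 top at",onplane(c,420.2,273.8,.052),STAND)
place(.1893-.003+.052,SY)
env.move_joints(START)
t=shot("top","pics/t8.png")["frame"];s=shot("side","pics/s8.png")["frame"]
U=lambda a:cv2.resize(a,(400,300),interpolation=cv2.INTER_CUBIC)[:,:,::-1]
cv2.imwrite("pics/c8.png",np.vstack([np.hstack([U(t[245:305,380:460]),U(s[170:245,370:470])]),np.hstack([U(t[190:295,240:380]),U(s[230:350,220:380])])]))
print(env.read_t())
```

```text
tin40 top at [ 0.45441024 -0.29284096  0.052     ] [ 0.4545 -0.2932]
touch True [ 0.45447675 -0.29315956  0.23824434] want 0.23829999999999998 [-0.20157216  0.24390154  5.22065204]
51.9
```

View pics/c8.png

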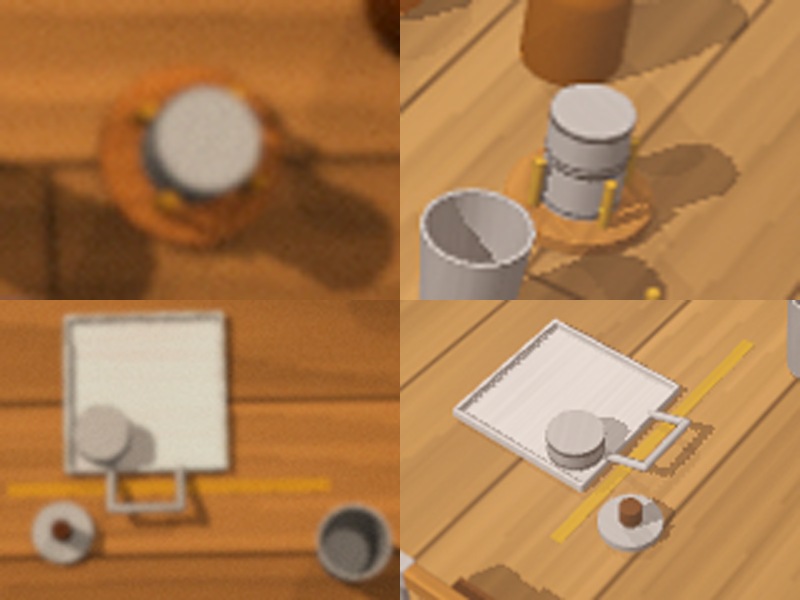

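The 32 mm tin sits on the 40 mm one, touching at the expected height. The tray is unmoved, with B at about (275.8,236.3). Next is the 24 mm tin.

Run:
```python
from h import *
c=optics.camera("top"); print("tin32 top at",onplane(c,421.2,272.6,.084))
p=onplane(c,275.8,236.3,.027); print(p)
pick(p[:2],.1835,np.pi/2)
z=env.read_tool_pos()
place(.1842-.003+.084,SY,hi=.40)
env.move_joints(START)
t=shot("top","pics/t9.png")["frame"];s=shot("side","pics/s9.png")["frame"]
U=lambda a:cv2.resize(a,(400,300),interpolation=cv2.INTER_CUBIC)[:,:,::-1]
cv2.imwrite("pics/c9.png",np.vstack([np.hstack([U(t[245:305,380:460]),U(s[160:235,370:470])]),np.hstack([U(t[240:300,220:300]),U(s[230:350,220:380])])]))
print(env.read_t())
```

```text
tin32 top at [ 0.45355845 -0.28920398  0.084     ]
[0.56409584 0.07814339 0.027     ]
touch False
w 0.5830956611200308 [0.5642908  0.07814907 0.18430148]
w 0.5798462834591133 [-0.68324278 -0.41687693 -1.18377943]
touch True [ 0.45447389 -0.29317957  0.26530823] want 0.2652 [0.77471466 0.4876446  4.95959601]
66.35
```

View pics/c9.png

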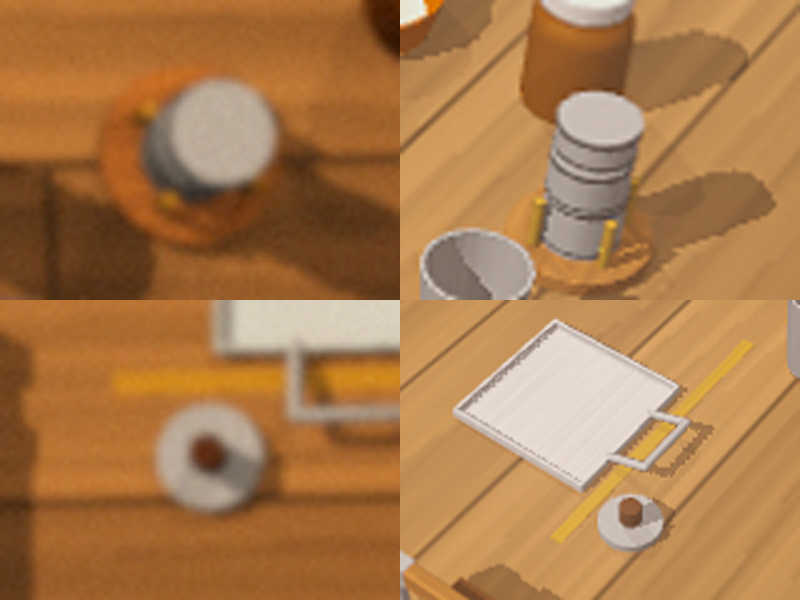

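Run:
```python
from h import *
c=optics.camera("top");s=optics.camera("side")
P=[[*STAND,z] for z in(.052,.084,.108)]
print(proj(c,P),proj(s,P))
print("24 top",onplane(c,424.6,271.2,.108),"lid",onplane(c,261.2,270.4,.028), onplane(c,261.6,271.2,.008))
# side: tin24 top ellipse centre in c9 crop (600,120)->
print("24 side",onplane(s,370+200.5/4-.5,160+120.5/4-.5,.108),"32 side",onplane(s,370+193.5/4-.5,170+112.5/4-.5,.084))
```

```text
[[420.33757643 273.76252546]
 [422.76598516 272.1966243 ]
 [424.65881414 270.97598375]] [[416.38069196 206.09366343]
 [418.28738851 196.22652445]
 [419.75710289 188.60168371]]
24 top [ 0.45394633 -0.29302428  0.108     ] lid [0.4741351  0.11684682 0.028     ] [0.47461086 0.11749827 0.008     ]
24 side [ 0.45283676 -0.28947179  0.108     ] 32 side [ 0.45268891 -0.28777874  0.084     ]
```

All tops are within about 4 mm of the stand axis (limit 8), with heights as expected. Now the lid.

Run:
```python
from h import *
pick([.4743,.117],.1840,np.radians(45),hi=.42)
place(.1846+.108,SY,hi=.42)
env.move_joints(START)
t=shot("top","pics/t10.png")["frame"];s=shot("side","pics/s10.png")["frame"]
U=lambda a:cv2.resize(a,(400,300),interpolation=cv2.INTER_CUBIC)[:,:,::-1]
cv2.imwrite("pics/c10.png",np.vstack([np.hstack([U(t[245:305,380:460]),U(s[155:230,370:470])]),np.hstack([U(t[130:340,120:400]),U(s[130:370,140:460])])]))
print(env.read_t(),env.read_contact_force())
```

```text
touch False
w 0.20189300076104305 [0.47436732 0.11701112 0.18433209]
w 0.2066868518510819 [ 0.157487    0.50618166 -0.73829069]
touch True [ 0.45446869 -0.2931529   0.29232512] want 0.29259999999999997 [-0.25189586 -0.16190803  5.70019087]
82.1167 [-0.03441814 -0.21788512  0.80767781]
```

View pics/c10.png

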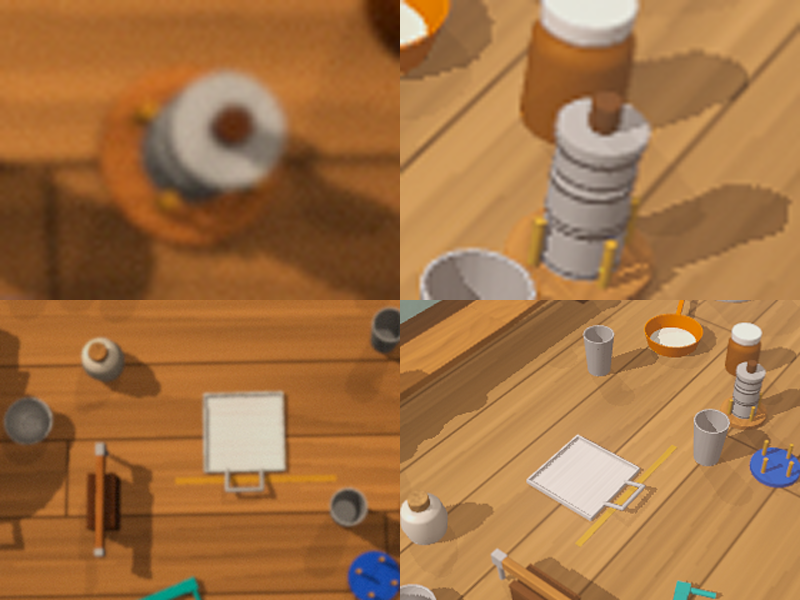

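The lid is on, level, with its knob at about (426.0,269.6). The hook is in its rest and the tray loop is past the strip. After a quick numeric check of the knob I'll hand in.

Run:
```python
from h import *
c=optics.camera("top"); k=onplane(c,426.0,269.6,.136); print(k)
if np.linalg.norm(k[:2]-STAND)<.006: env.hold(.3); env.close_job(); print("handed in",env.read_t())
```

```text
[ 0.45429836 -0.29088236  0.136     ]
the job is handed in; nothing more can be done
the job is handed in; nothing more can be done
```

The job is handed in, and my last checks met every end condition. No verdict was reported.

**What I did:** I hooked the tray loop, drew it past the strip and laid the hook back in its rest. Three tins were on the tray (40, 32 and 24 mm); the 48 mm one was absent. I stacked them in that order in the wooden stand and put the lid on top.

**What the last checks showed:**

| Item | Last check |
|---|---|
| Tray loop | x ≈ 0.494 to 0.499 m, about 2 cm past the strip's centre at 0.516 m |
| Hook | Lies in its channel in the final picture |
| Tins | Each touched down within 1 mm of its expected height |
| Lid | Level in the final picture, knob about 2 mm off the stand's axis (limit 8 mm) |
| Bystanders | Looked in place in the final pictures, but I did not measure them |
| Time | About 82 s of robot time (limit 210 s) |

**What disagreed:**
- **32 mm tin:** it appeared 4 to 6 mm off the stand's axis, 4 mm from the top camera and about 6 mm from the side camera. That is within the 8 mm limit, so I left it.
- **24 mm tin:** the top camera put it within 1 mm and the side camera about 4 mm off.
- **Tin heights:** triangulated tin tops read about 4 mm low, so I chose the tin sizes from their height differences; the heights at which the tins touched down agreed.

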